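Turn the washboard ribs up

TASK

The blue hand washboard is lying ribs down on the slatted wash stand, with one long edge sticking out over the side. Turn it over so that its white ribs face up, easing it down gently rather than letting it slap onto the slats, and leave it lying flat and wholly on the stand, its long edges square across the slats as they are now. Leave the pail, soap box, mug, brush and soap bar where they are.

Things in the scene. Friction and masses are not known exactly. Their poses are not given: they have to be found in the camera images.
- washboard: loose blue plastic washboard, 200 (x) x 130 (y) x 14 mm (z), 0.26 to 0.47 kg, square edges. One face smooth with two black rubber strips, the other white ribs flush with a blue rim. 22 x 70 mm hand slot through it, centred 73 mm along +x. Origin: centre of the ribbed face; z points out through the smooth back: up at the start, down when done. Its long edges run along x
- board_lip (a point): middle of the overhanging long edge, on the ribbed face (board's own 0, -65, 0 mm); moves with the board. At the start it sticks about 35 to 50 mm out past the stand's -y side, with 45 mm of free air between the board's underside and the bench
- board_far_edge (a point): middle of the other long edge, on the ribbed face (board's own 0, 65, 0 mm), on which the board can be rolled over; moves with the board
- stand: slatted hardwood wash stand fixed to the bench, 240 (its x) x 270 (its y) x 45 mm high. Six slats 30 mm wide run along y with 12 mm gaps, flat on top with no rim, on two bearers. Origin: centre of its foot on the bench; slat tops at z = 45 mm
- pail: turquoise pail, 224 mm across the rim, 200 mm high, origin at the centre of its foot; leave alone
- soapbox: white flip-top soap box, 80 x 120 x 45 mm, yellow lid hinged at its +x rim and standing more or less open, origin at the centre of its foot; leave alone
- mug: steel mug, 84 mm across, 85 mm high, handle at its +y, origin at the centre of its foot; leave alone
- brush: stiff white scrubbing brush lying bristles down, 150 x 56 x 74 mm, origin at the centre of its underside; leave alone
- soapbar: green bar of laundry soap, 55 x 130 x 40 mm, origin at the centre of its underside; leave alone
There are look-alikes about, which are no part of the job. Of the things that look like the washboard, the middle-sized one is meant.

How it is judged:
By the outcome, as a careful person would: the job done as asked, in the order asked, and still so for the second after the job is handed in, with the robot touching nothing.
It also fails if it takes over 48 s, if anything falls off the work surface, if the arm or the gripper's body presses on something with over 40 N, if the wrist force passes 120 N, or if a joint passes its speed limit or range.

ROBOT

A 7-joint arm with a two-finger parallel gripper is mounted at the origin on the work surface. World frame = base frame: x ahead of the robot, y to its left, z up, the work surface at z = 0. Lengths are in m, angles in degrees, forces in N, time in s.
With the tool pointing down it reaches from about 0.425 to 0.875 m from the base axis. Payload 4.7 kg.
Tool frame: the origin (TCP) lies where the fingers leave the gripper's body, on its centre line; the fingertips stand 70 mm ahead of it and the grasp point (between the pads) lies 51 mm ahead of it (env.tip_reach is the distance from the TCP to the fingertips, in m); z points along the fingers, x is the direction in which the jaws open and shut, and the axes are right-handed (so a half turn about z gives the same grasp; the last joint's range is limited). The gripper opens to 87 mm and grips with 3 to 60 N. Pads are 19 mm wide; open, the fingers measure 117 mm over their backs; the gripper's body (75 mm by 190 mm) begins 51 mm behind the grasp point.
Start: joints at [-69.322, 18.392, -4.016, 83.108, 1.295, 78.541, -3.26], TCP at [0.221, 0.611, 0.292] pointing down, gripper open.
Joint ranges: [-163.93, 163.93], [-17.29, 119.83], [-79.2, 71.16], [3.27, 140.29], [-89.18, 269.18], [5.43, 117.66], [-154.24, 154.24]. Speed limits (degrees/s): [147.25, 147.25, 180, 180, 180, 180, 180].

INTERFACE

Orientations are given as [roll, pitch, yaw] about the fixed x, y, z axes, in that order (R = Rz(yaw) Ry(pitch) Rx(roll)).
In Python, from cell import env, optics, order gives the robot as it stands.
- The arm moves only by the shell command python3 -m creep 'ROWS' [FORCE]. ROWS is JSON, a list of rows, each a list of 7 numbers: the shift along the tool's x, y, z in cm, then the turn, a rotation vector about the tool's x, y, z in rad, then the opening, from 0 (shut) to 1 (fully open). A call has 1 to 20 rows; each row shifts and turns the pose as measured when the row begins, along the tool's axes as they then stand; what a row does not reach is not made up. A row lasts 1/10 s, in which the tool goes at most 50 mm and 8.59 degrees, less where a joint would pass 70% of its speed; a pose out of reach is approached as far as the arm can. A call with a gripper value outside its range is refused whole. The fingers move at their own pace and stop on an object; FORCE is the grip in N (left out, the last holds). Time passes only in rows, so rows that do not move let the fingers close. It gives the time, the measured TCP pose, the force and the opening at its end, in the units of the state.
- env.get_obs(): the state, without advancing time (a new reading comes with each control period).
- optics.read_camera(name): name is "scene" or "top" or "wrist"; returns a dict with "frame" (384x512x3 uint8, blue, green, red), "z_map" (384x512 float32, m along the optical axis (not along the pixel's ray), 0 where there is no reading), "fx", "fy", "cx", "cy" (pixels), "R" (3x3) and "t" (3): a world point X has camera coordinates R X + t; the wrist camera has in their place "hand_eye" (4x4, takes a point from camera to tool coordinates, whose origin is the TCP and whose axes are the tool frame's). Camera axes: x right, y down, z forward; pixel columns grow to the right and rows downward; lengths in m; the calibration is good to about 2 mm. A picture is of the moment at which its call begins: read the wrist's pose just before it.
- order.sign_off(): hands the job in, once; it reports no verdict.
The state is a dict: "time_s": time; "qpos": joint angles; "joint_velocities": joint speeds; "effort": joint torques, N m; "tool_pos": TCP position; "tool_rot": TCP orientation; "force": force on the tool from outside, world axes, zero at the start; "wrist_torque": the same for the moment, N m; "grip_width": finger opening in m.
Only numpy, scipy, OpenCV 4.12 (cv2) and the standard library are available. Lean on these libraries where they do the work, as an engineer would, in place of code of your own. Each camera call takes 0.05 s, during which the arm holds its last target. There are 200 camera calls.

## Working session

There is one attempt and no reset: what is moved stays moved. The work goes in short steps, Python scripts to look and compute and a shell command to move; the robot and the scene stay as the last step left them, time stands still between calls to the robot, and variables do not carry over. Pictures are saved under pics/ and viewed, on a budget of 10 in all, crops included, one or two more only if the job needs it, and the job is handed in when it is done.

```bash
ls; mkdir -p pics; cat > h.py <<'E'
import numpy as np, cv2
from cell import env, optics, order
from scipy.spatial.transform import Rotation as Ro
def tool():
    o=env.get_obs(); return Ro.from_euler('xyz',o['tool_rot'],degrees=True).as_matrix(), np.array(o['tool_pos']), o
def shot(n):
    R,p,o=tool(); c=optics.read_camera(n)
    if 'hand_eye' in c:
        T=np.array(c['hand_eye']); A=R@T[:3,:3]; b=R@T[:3,3]+p
    else: A=np.array(c['R']).T; b=-A@np.array(c['t'])
    z=c['z_map']; v,u=np.mgrid[:384,:512]
    P=np.stack([(u-c['cx'])/c['fx']*z,(v-c['cy'])/c['fy']*z,z],-1)@A.T+b
    P[z==0]=np.nan
    return c['frame'],P
E
python3 - <<'E'
from h import *
for n in('scene','top'):
    f,P=shot(n); np.save(f'pics/{n}.npy',P); cv2.imwrite(f'pics/{n}0.png',f)
R,p,o=tool(); print(o)
E
```

```text
pics
{'time_s': 0.1, 'qpos': array([-69.32195551,  18.43584456,  -4.01556895,  83.16950341,
         1.29408907,  78.54041082,  -3.25891324]), 'joint_velocities': array([ 0.10095184, -0.02370094,  0.04357736, -0.16153992, -0.04812952,
        0.05900432, -0.12508879]), 'effort': array([ 3.74258743e-04, -4.92572880e+01, -4.05468028e-01, -3.13397241e+01,
       -6.40497054e-02,  3.94385273e-02,  5.60470471e-05]), 'tool_pos': array([0.22083369, 0.61092814, 0.29124513]), 'tool_rot': array([1.79995400e+02, 1.00575553e-01, 7.01325219e+01]), 'force': array([0.15611988, 0.51609075, 0.22077682]), 'wrist_torque': array([-0.04667903,  0.00290932,  0.00939514]), 'grip_width': 0.08710619386166243}
```

View pics/scene0.png

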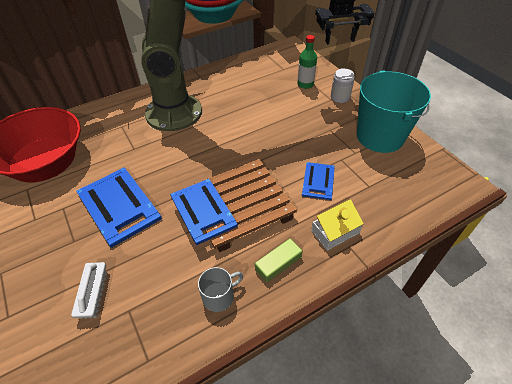

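View pics/top0.png

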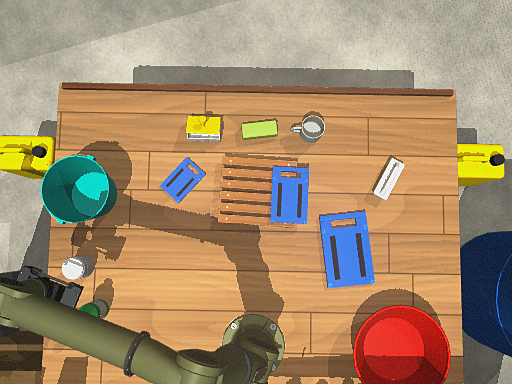

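Three washboard look-alikes in the top view: a small one at (183,180), one on the stand at (290,195), and a large one at (347,250). The one on the stand is the middle-sized, and its right (-y) edge overhangs. I'll measure it and confirm in a crop.

```bash
python3 - <<'E'
from h import *
f=cv2.imread('pics/top0.png'); P=np.load('pics/top.npy')
h=cv2.cvtColor(f,cv2.COLOR_BGR2HSV)
m=cv2.inRange(h,(105,150,80),(125,255,255))
n,l,s,c=cv2.connectedComponentsWithStats(cv2.morphologyEx(m,cv2.MORPH_CLOSE,np.ones((3,3))))
for i in range(1,n):
    if s[i,4]<200: continue
    mk=cv2.morphologyEx((l==i).astype(np.uint8),cv2.MORPH_CLOSE,np.ones((9,9)))>0
    Q=P[mk]; Q=Q[~np.isnan(Q[:,0])]
    r=cv2.minAreaRect((Q[:,:2]*1000).astype(np.float32)); print(s[i],r,np.median(Q[:,2]))
    print(cv2.boxPoints(r))
# stand: points z .04-.05 
z=P[...,2]; mk=np.zeros(z.shape,bool); mk[145:235,212:315]=1
Q=P[mk&(z>.038)&(z<.052)]; r=cv2.minAreaRect((Q[:,:2]*1000).astype(np.float32)); print('stand',r,cv2.boxPoints(r),np.median(Q[:,2]))
for nm,(a,b,c_,d) in dict(soapbar=(118,140,240,280),mug=(112,145,290,328),box=(112,142,184,226),bigboard=(205,290,318,376),small=(155,205,158,207)).items():
    Q=P[a:b,c_:d].reshape(-1,3); Q=Q[Q[:,2]>.008]; print(nm,Q.min(0).round(3),Q.max(0).round(3))
cv2.imwrite('pics/crop1.png',cv2.resize(f[140:300,150:380],None,fx=3.4,fy=3.4,interpolation=cv2.INTER_CUBIC))
E
```

```text
[160 157  45  46 868] ((591.9189453125, 269.9658508300781), (94.9817886352539, 144.42898559570312), 48.371421813964844) 0.010812451747634677
[[506.39282 282.44   ]
 [614.34875 186.49597]
 [677.44507 257.4917 ]
 [569.48914 353.43573]]
[ 270  167   39   57 1607] ((538.7141723632812, -120.54379272460938), (129.4432373046875, 198.59034729003906), 88.02533721923828) 0.05886116861651591
[[ 437.24783  -181.80551 ]
 [ 635.7202   -188.64844 ]
 [ 640.18054   -59.282074]
 [ 441.70813   -52.439148]]
[ 320  211   55   77 2696] ((349.0580749511719, -331.744140625), (258.55419921875, 171.9954376220703), 7.063122272491455) 0.017663356555720156
[[ 210.1875  -262.2953 ]
 [ 231.33655 -432.9855 ]
 [ 487.92865 -401.193  ]
 [ 466.7796  -230.50278]]
[489 254  23  93 644] ((160.61163330078125, -984.1292114257812), (68.50840759277344, 356.4372863769531), 87.6253662109375) -0.15411313252195213
[[  -18.87323  -1010.9698  ]
 [  337.258    -1025.7382  ]
 [  340.0965    -957.28864 ]
 [  -16.034729  -942.52026 ]]
stand ((549.4226684570312, -28.29119873046875), (314.5547790527344, 240.6339111328125), 87.05046081542969) [[ 421.17218 -179.16914]
 [ 661.48724 -191.55132]
 [ 677.67316  122.58675]
 [ 437.3581   134.96892]] 0.04545543624584836
soapbar [ 0.745 -0.083  0.008] [0.828 0.062 0.06 ]
mug [ 0.732 -0.262  0.008] [ 0.85  -0.121  0.093]
box [0.735 0.124 0.008] [0.845 0.272 0.125]
bigboard [ 0.206 -0.437  0.008] [ 0.509 -0.229  0.037]
small [0.504 0.181 0.008] [0.683 0.359 0.025]
```

View pics/crop1.png

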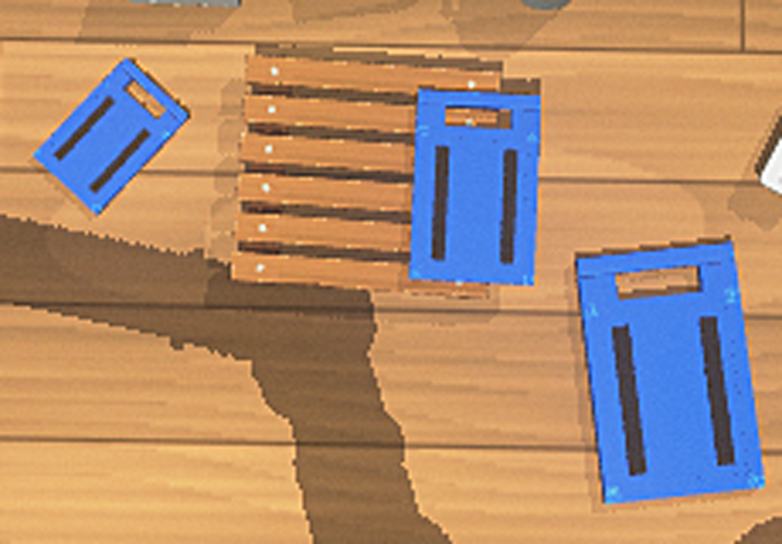

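The crop confirms it: the board on the stand, crop (475,185), has its slot at the +x end and overhangs at -y; the small (110,135) and large (670,370) ones aren't it.

Plan:
1. Grip the end bar through the hand slot, with the jaws along x and the tool tilted about 20°.
2. Roll the board about its far edge until it stands upright, then release.
3. Regrip the same bar from the rib side and roll it down flat.

First I'll move to a hover point.

```bash
cat >> h.py <<'E'
def Rt(yaw,tilt):
    # tool x along board x; tilt>0: fingers point toward +y, 0 = straight down
    return Ro.from_euler('z',yaw,degrees=True).as_matrix()@Ro.from_euler('x',180+tilt,degrees=True).as_matrix()
def plan(pos,R1,n,grip,reach=.051):
    """rows (tool axes, cm & rad) bringing the grasp point to pos, orientation R1"""
    R,p,o=tool(); p1=np.array(pos)-R1[:,2]*reach
    rv=Ro.from_matrix(R.T@R1).as_rotvec(); d=(p1-p)/n
    for i in range(n):
        Ri=R@Ro.from_rotvec(rv*i/n).as_matrix()
        print(np.round(np.r_[Ri.T@d*100,rv/n,grip],3).tolist())
def planarc(axis_pt,axis,ang,n,grip,lift=0):
    """rotate TCP about a world line by ang deg, n rows; lift m raised in the first row"""
    R,p,o=tool(); a=np.array(axis)/np.linalg.norm(axis); c=np.array(axis_pt)
    for i in range(n):
        f=lambda k: Ro.from_rotvec(a*np.radians(ang)*k/n).as_matrix()
        R0=f(i)@R; d=(f(i+1)-f(i))@(p-c)+([0,0,lift/n])
        print(np.round(np.r_[R0.T@d*100,R0.T@a*np.radians(ang)/n,grip],3).tolist())
E
python3 - <<'E'
from h import *
print(Rt(-2,20).round(2))
R1=Rt(-2,20); plan(np.array([.630,-.139,.052])-R1[:,2]*.15,R1,20,1)
E
```

```text
[[ 1.   -0.03  0.01]
 [-0.03 -0.94  0.34]
 [ 0.   -0.34 -0.94]]
[-3.158, 3.304, 0.258, 0.015, 0.011, 0.062, 1.0]
[-2.948, 3.497, 0.172, 0.015, 0.011, 0.062, 1.0]
[-2.727, 3.676, 0.087, 0.015, 0.011, 0.062, 1.0]
[-2.493, 3.839, 0.001, 0.015, 0.011, 0.062, 1.0]
[-2.249, 3.986, -0.084, 0.015, 0.011, 0.062, 1.0]
[-1.995, 4.116, -0.169, 0.015, 0.011, 0.062, 1.0]
[-1.733, 4.229, -0.253, 0.015, 0.011, 0.062, 1.0]
[-1.463, 4.324, -0.335, 0.015, 0.011, 0.062, 1.0]
[-1.187, 4.401, -0.416, 0.015, 0.011, 0.062, 1.0]
[-0.906, 4.46, -0.495, 0.015, 0.011, 0.062, 1.0]
[-0.622, 4.499, -0.571, 0.015, 0.011, 0.062, 1.0]
[-0.334, 4.52, -0.645, 0.015, 0.011, 0.062, 1.0]
[-0.045, 4.521, -0.715, 0.015, 0.011, 0.062, 1.0]
[0.244, 4.504, -0.782, 0.015, 0.011, 0.062, 1.0]
[0.533, 4.467, -0.846, 0.015, 0.011, 0.062, 1.0]
[0.819, 4.412, -0.906, 0.015, 0.011, 0.062, 1.0]
[1.102, 4.338, -0.961, 0.015, 0.011, 0.062, 1.0]
[1.38, 4.245, -1.013, 0.015, 0.011, 0.062, 1.0]
[1.652, 4.135, -1.059, 0.015, 0.011, 0.062, 1.0]
[1.918, 4.008, -1.101, 0.015, 0.011, 0.062, 1.0]
```

```bash
python3 -m creep '[[-3.1,3.3,0,0,0,0.06,1],[-2.9,3.5,0,0,0,0.06,1],[-2.7,3.7,0,0,0,0.06,1],[-2.5,3.8,0,0,0,0.06,1],[-2.2,4,0,0.015,0.01,0.06,1],[-2,4.1,0,0.015,0.01,0.06,1],[-1.7,4.2,-0.1,0.015,0.01,0.06,1],[-1.5,4.3,-0.2,0.015,0.01,0.06,1],[-1.2,4.4,-0.3,0.015,0.01,0.06,1],[-0.9,4.5,-0.4,0.015,0.01,0.06,1],[-0.6,4.5,-0.5,0.015,0.01,0.06,1],[-0.3,4.5,-0.6,0.015,0.01,0.06,1],[0,4.5,-0.7,0.02,0.01,0.06,1],[0.2,4.5,-0.8,0.02,0.01,0.06,1],[0.5,4.5,-0.8,0.02,0.01,0.06,1],[0.8,4.4,-0.9,0.02,0.01,0.06,1],[1.1,4.3,-1,0.02,0.01,0.06,1]]' 60
python3 - <<'E'
from h import *
print(tool()[2]['qpos'].round(1))
R1=Rt(-2,20); plan(np.array([.630,-.139,.052])-R1[:,2]*.15,R1,6,1)
E
```

```text
time_s: 1.8
tool_pos: [0.5756, -0.1018, 0.2838]
tool_rot: [-165.2, -1.9, 9.8]
force: [0.7, -0.2, 0.4]
grip_width: 0.0869
[-19.1  15.9  40.7  92.5 -24.2  82.3  35.9]
[0.528, 2.011, 0.227, 0.015, 0.005, 0.035, 1.0]
[0.596, 1.995, 0.201, 0.015, 0.005, 0.035, 1.0]
[0.664, 1.976, 0.175, 0.015, 0.005, 0.035, 1.0]
[0.731, 1.954, 0.15, 0.015, 0.005, 0.035, 1.0]
[0.797, 1.93, 0.126, 0.015, 0.005, 0.035, 1.0]
[0.863, 1.903, 0.102, 0.015, 0.005, 0.035, 1.0]
```

```bash
python3 -m creep '[[0.6,2,0.2,0.015,0.005,0.035,1],[0.6,2,0.2,0.015,0.005,0.035,1],[0.7,2,0.2,0.015,0.005,0.035,1],[0.7,1.9,0.1,0.015,0.005,0.035,1],[0.8,1.9,0.1,0.015,0.005,0.035,1],[0.9,1.9,0.1,0.015,0.005,0.035,1],[0,0,0,0,0,0,1]]'
python3 - <<'E'
from h import *
print(tool()[2]['qpos'].round(1))
f,P=shot('wrist'); np.save('pics/w1.npy',P); cv2.imwrite('pics/w1.png',f)
E
```

```text
time_s: 2.5
tool_pos: [0.6286, -0.221, 0.2348]
tool_rot: [-160.0, 0.6, -3.4]
force: [-0.2, -0.9, -0.7]
grip_width: 0.0869
[ -3.5  32.   41.7  81.2 -37.2  87.5  38.4]
```

View pics/w1.png

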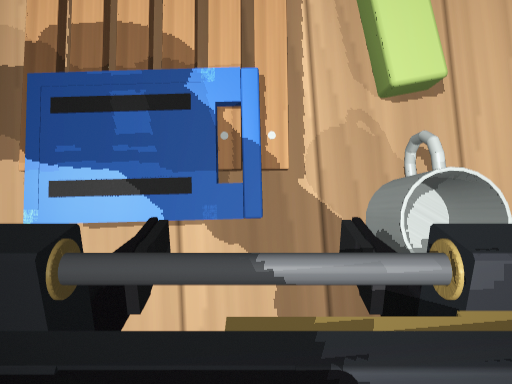

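The wrist view shows the slot spanning columns 217–242 and rows 103–183, with the end bar at columns 242–261. I'll convert these to world positions.

```bash
python3 - <<'E'
from h import *
P=np.load('pics/w1.npy')
for u,v in [(250,80),(251,140),(252,210),(256,75),(30,80),(30,215),(250,75),(35,150),(209,140),(229,95),(229,190)]: print(u,v,P[v,u].round(4))
for v in (120,140,165): print(v,[(u,*P[v,u].round(3)) for u in list(range(212,221))+list(range(239,246))+list(range(257,265))])
def fitcorner(): pass
f=cv2.imread('pics/w1.png'); h=cv2.cvtColor(f,cv2.COLOR_BGR2HSV)
m=(cv2.inRange(h,(100,120,60),(130,255,255))>0)&(abs(P[...,2]-.059)<.006); m[225:]=0
Q=P[m]; r=cv2.minAreaRect((Q[:,:2]*1000).astype(np.float32)); print(r,cv2.boxPoints(r),np.median(Q[:,2]))
E
```

```text
250 80 [ 0.6303 -0.0718  0.0591]
251 140 [ 0.6282 -0.1242  0.0602]
252 210 [ 0.6257 -0.183   0.0601]
256 75 [ 0.6357 -0.0678  0.0595]
30 80 [ 0.4413 -0.0605  0.0603]
30 215 [ 0.4401 -0.1764  0.0593]
250 75 [ 0.6306 -0.0671  0.0583]
35 150 [ 0.4445 -0.1216  0.0592]
209 140 [ 0.5925 -0.1216  0.0581]
229 95 [ 0.6116 -0.0839  0.0592]
229 190 [ 0.6075 -0.1653  0.0604]
120 [(212, np.float64(0.596), np.float64(-0.105), np.float64(0.059)), (213, np.float64(0.597), np.float64(-0.105), np.float64(0.059)), (214, np.float64(0.598), np.float64(-0.105), np.float64(0.06)), (215, np.float64(0.598), np.float64(-0.105), np.float64(0.058)), (216, np.float64(0.599), np.float64(-0.103), np.float64(0.051)), (217, np.float64(0.599), np.float64(-0.101), np.float64(0.044)), (218, np.float64(0.6), np.float64(-0.101), np.float64(0.044)), (219, np.float64(0.601), np.float64(-0.101), np.float64(0.046)), (220, np.float64(0.601), np.float64(-0.101), np.float64(0.045)), (239, np.float64(0.618), np.float64(-0.103), np.float64(0.046)), (240, np.float64(0.619), np.float64(-0.102), np.float64(0.045)), (241, np.float64(
[... 3463 characters left out ...]
oat64(0.059)), (258, np.float64(0.633), np.float64(-0.146), np.float64(0.059)), (259, np.float64(0.634), np.float64(-0.146), np.float64(0.06)), (260, np.float64(0.635), np.float64(-0.146), np.float64(0.058)), (261, np.float64(0.636), np.float64(-0.144), np.float64(0.047)), (262, np.float64(0.636), np.float64(-0.144), np.float64(0.046)), (263, np.float64(0.637), np.float64(-0.144), np.float64(0.047)), (264, np.float64(0.638), np.float64(-0.144), np.float64(0.046))]
((535.3494262695312, -121.61116790771484), (130.57655334472656, 201.07830810546875), 88.1628646850586) [[ 432.7689   -183.64273 ]
 [ 633.74384  -190.08902 ]
 [ 637.92993   -59.579605]
 [ 436.95502   -53.133316]] 0.05919700281544038
```

```bash
python3 - <<'E'
from h import *
R1=Rt(-1.9,20); plan(np.array([.628,-.134,.0512])-R1[:,2]*.04,R1,5,.28,.07)
E
```

```text
[-0.079, -0.336, 1.849, -0.0, 0.0, -0.005, 0.28]
[-0.077, -0.337, 1.849, -0.0, 0.0, -0.005, 0.28]
[-0.076, -0.338, 1.849, -0.0, 0.0, -0.005, 0.28]
[-0.075, -0.34, 1.848, -0.0, 0.0, -0.005, 0.28]
[-0.073, -0.341, 1.848, -0.0, 0.0, -0.005, 0.28]
```

```bash
python3 -m creep '[[-0.08,-0.34,1.85,0,0,-0.005,0.28],[-0.08,-0.34,1.85,0,0,-0.005,0.28],[-0.08,-0.34,1.85,0,0,-0.005,0.28],[-0.08,-0.34,1.85,0,0,-0.005,0.28],[-0.08,-0.34,1.85,0,0,-0.005,0.28],[0,0,0,0,0,0,0.28]]'
python3 - <<'E'
from h import *
R1=Rt(-1.9,20); plan(np.array([.628,-.134,.0512]),R1,4,.28,.07)
f,P=shot('wrist');cv2.imwrite('pics/w2.png',cv2.resize(f[60:300,100:420],None,fx=2,fy=2))
E
```

```text
time_s: 3.15
tool_pos: [0.6264, -0.1617, 0.155]
tool_rot: [-159.6, -0.2, -1.1]
force: [-0.2, 0.6, -0.3]
grip_width: 0.0471
[0.014, 0.241, 0.925, -0.002, 0.0, 0.003, 0.28]
[0.015, 0.24, 0.926, -0.002, 0.0, 0.003, 0.28]
[0.015, 0.238, 0.926, -0.002, 0.0, 0.003, 0.28]
[0.016, 0.237, 0.927, -0.002, 0.0, 0.003, 0.28]
```

View pics/w2.png

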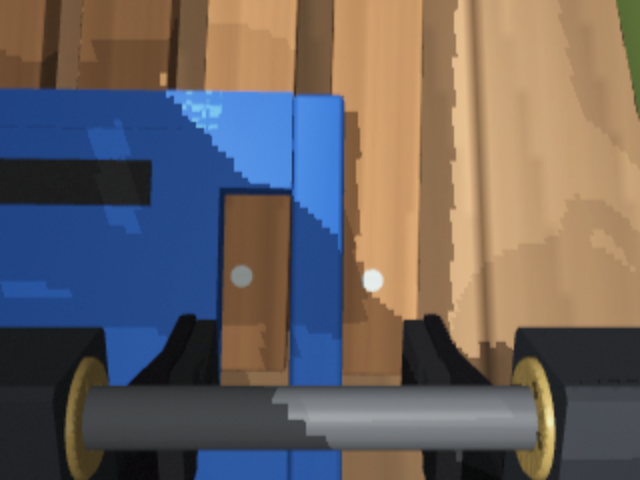

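The crop shows the bar (columns 292–343) between the fingers, with the slot beside the inner finger. The fingers are still closing to the preset opening, so I'll wait a moment and then insert.

```bash
python3 -m creep '[[0.03,0.24,0,0,0,0,0.28],[0.03,0.24,0,0,0,0,0.28],[0,0.24,0,0,0,0,0.28],[0,0.24,0.3,0,0,0,0.28],[0,0,0.9,0,0,0,0.28],[0,0,0.9,0,0,0,0.28]]'
python3 - <<'E'
from h import *
R1=Rt(-1.9,20); plan(np.array([.628,-.134,.0512]),R1,3,.28,.07)
f,P=shot('wrist');cv2.imwrite('pics/w3.png',cv2.resize(f[60:300,100:420],None,fx=2,fy=2))
E
```

```text
time_s: 3.8
tool_pos: [0.6298, -0.1689, 0.138]
tool_rot: [-159.9, -0.8, -1.3]
force: [-0.1, 0.4, -0.5]
grip_width: 0.0242
[-0.106, -0.102, 0.78, -0.0, -0.003, 0.005, 0.28]
[-0.104, -0.102, 0.78, -0.0, -0.003, 0.005, 0.28]
[-0.102, -0.102, 0.781, -0.0, -0.003, 0.005, 0.28]
```

View pics/w3.png

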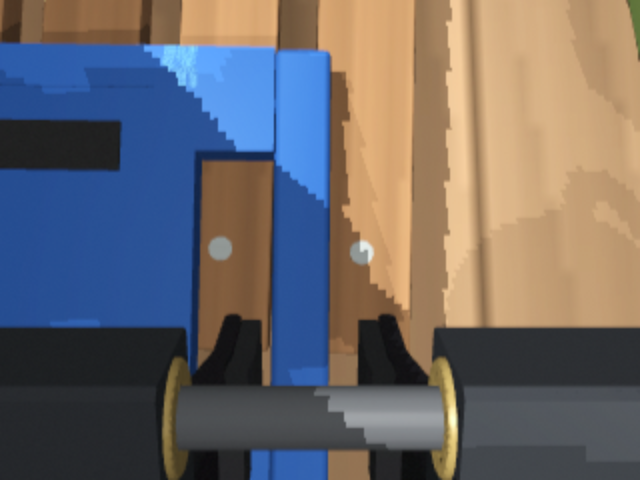

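The inner finger (columns 222–262) lies within the slot (198–272). Next I insert about 23 mm, shifting slightly in -x, and close.

```bash
python3 -m creep '[[-0.1,-0.1,0.7,0,0,0.005,0.28],[-0.1,-0.1,0.8,0,0,0.005,0.28],[0,-0.1,0.7,0,0,0.005,0.28],[0,0,0,0,0,0,0.28]]'
python3 - <<'E'
from h import *
R1=Rt(-1.9,20); plan(np.array([.628,-.134,.0512]),R1,1,.28,.07); o=tool()[2]; print(o['wrist_torque'],o['force'],o['qpos'].round(1))
E
```

```text
time_s: 4.25
tool_pos: [0.6272, -0.1565, 0.1141]
tool_rot: [-159.9, -0.3, -2.2]
force: [-0.9, -0.4, 2.0]
grip_width: 0.0242
[0.006, 0.04, -0.316, -0.002, -0.006, -0.003, 0.28]
[-0.52418463  0.15139931 -0.02565422] [-0.92506932 -0.37861947  2.0031438 ] [ -7.9  34.6  38.3  92.1 -40.8  73.9  41.3]
```

```bash
python3 -m creep '[[0,0,-0.2,0,0,0,0.28],[0,0,0,0,0,0,0],[0,0,0,0,0,0,0],[0,0,0,0,0,0,0],[0,0,0,0,0,0,0]]' 60
python3 - <<'E'
from h import *
o=tool()[2]; print(o['wrist_torque'],o['force'],o['tool_pos'],o['tool_rot'],o['qpos'].round(1),o['grip_width'])
planarc([.535,-.0565,.045],[np.cos(np.radians(1.9)),-np.sin(np.radians(1.9)),0],-90,24,0,.003)
E
```

```text
time_s: 4.75
tool_pos: [0.6273, -0.1564, 0.1156]
tool_rot: [-159.9, -0.3, -2.1]
force: [-0.1, 0.2, 1.4]
grip_width: 0.0152
[-0.51095398  0.06188778  0.05446904] [-0.1126969   0.16919021  1.37607205] [ 0.62730998 -0.15639796  0.11561291] [-159.89257434   -0.27158128   -2.13159787] [ -7.9  34.5  38.3  92.  -40.7  74.1  41.3] 0.015236842375084745
[0.001, -0.67, -0.426, -0.065, 0.0, -0.0, 0.0]
[0.001, -0.669, -0.426, -0.065, 0.0, -0.0, 0.0]
[0.001, -0.668, -0.427, -0.065, 0.0, -0.0, 0.0]
[0.001, -0.667, -0.427, -0.065, 0.0, -0.0, 0.0]
[0.001, -0.667, -0.427, -0.065, 0.0, -0.0, 0.0]
[0.001, -0.666, -0.427, -0.065, 0.0, -0.0, 0.0]
[0.001, -0.665, -0.427, -0.065, 0.0, -0.0, 0.0]
[0.001, -0.664, -0.427, -0.065, 0.0, -0.0, 0.0]
[0.001, -0.663, -0.427, -0.065, 0.0, -0.0, 0.0]
[0.001, -0.663, -0.426, -0.065, 0.0, -0.0, 0.0]
[0.001, -0.662, -0.426, -0.065, 0.0, -0.0, 0.0]
[0.001, -0.661, -0.426, -0.065, 0.0, -0.0, 0.0]
[0.001, -0.66, -0.426, -0.065, 0.0, -0.0, 0.0]
[0.001, -0.66, -0.425, -0.065, 0.0, -0.0, 0.0]
[0.001, -0.659, -0.425, -0.065, 0.0, -0.0, 0.0]
[0.001, -0.658, -0.424, -0.065, 0.0, -0.0, 0.0]
[0.001, -0.658, -0.424, -0.065, 0.0, -0.0, 0.0]
[0.001, -0.657, -0.423, -0.065, 0.0, -0.0, 0.0]
[0.001, -0.656, -0.423, -0.065, 0.0, -0.0, 0.0]
[0.001, -0.656, -0.422, -0.065, 0.0, -0.0, 0.0]
[0.001, -0.655, -0.422, -0.065, 0.0, -0.0, 0.0]
[0.001, -0.655, -0.421, -0.065, 0.0, -0.0, 0.0]
[0.001, -0.654, -0.42, -0.065, 0.0, -0.0, 0.0]
[0.001, -0.654, -0.419, -0.065, 0.0, -0.0, 0.0]
```

```bash
python3 -m creep '[[0,-0.67,-0.44,-0.065,0,0,0],[0,-0.67,-0.44,-0.065,0,0,0],[0,-0.67,-0.43,-0.065,0,0,0],[0,-0.67,-0.43,-0.065,0,0,0],[0,-0.67,-0.43,-0.065,0,0,0],[0,-0.67,-0.43,-0.065,0,0,0],[0,-0.67,-0.43,-0.065,0,0,0],[0,-0.67,-0.43,-0.065,0,0,0]]'
python3 - <<'E'
from h import *
R,p,o=tool(); print(o['wrist_torque'],o['force'],o['tool_rot'],o['qpos'].round(1),o['grip_width'])
# expected pose of TCP if rolled rigidly about the far edge by same angle
p0=np.array([.6273,-.1564,.1156]);R0=Ro.from_euler('xyz',[-159.9,-.3,-2.1],degrees=True).as_matrix()
D=Ro.from_matrix(R@R0.T).as_rotvec(degrees=True); c=np.array([.535,-.0565,.045]); print(D, p, Ro.from_rotvec(D,degrees=True).as_matrix()@(p0-c)+c)
f,P=shot('scene');cv2.imwrite('pics/s2.png',cv2.resize(f[100:300,80:380],None,fx=2.6,fy=2.6))
E
```

```text
time_s: 5.55
tool_pos: [0.6277, -0.1091, 0.1556]
tool_rot: [169.4, -0.3, -2.7]
force: [0.3, -1.1, -2.6]
grip_width: 0.015
[0.10574072 0.05548133 0.04755398] [ 0.28994644 -1.10440414 -2.62387425] [169.43715232  -0.26477746  -2.69161088] [-36.8  29.7  51.4  96.8 -14.   62.6  13.8] 0.015049303200897408
[-30.6344397    1.31612494  -0.72854796] [ 0.62765644 -0.10913807  0.1556123 ] [ 0.62843712 -0.10816169  0.15492831]
```

View pics/s2.png

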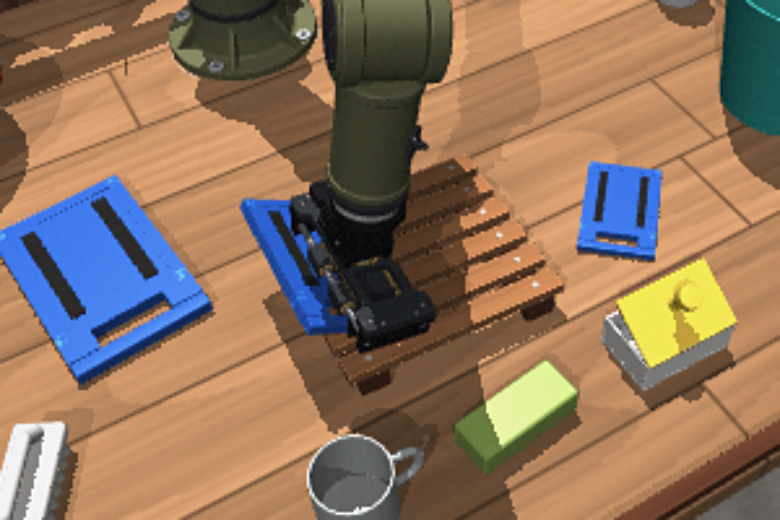

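The board is rolled about 30°, its far edge on the slats, following the arc to within 1 mm. I'll continue.

```bash
python3 -m creep '[[0,-0.67,-0.42,-0.065,0,0,0],[0,-0.67,-0.42,-0.065,0,0,0],[0,-0.67,-0.42,-0.065,0,0,0],[0,-0.67,-0.42,-0.065,0,0,0],[0,-0.67,-0.42,-0.065,0,0,0],[0,-0.67,-0.42,-0.065,0,0,0],[0,-0.67,-0.42,-0.065,0,0,0]]'
cat >> h.py <<'E'
def chk1(ax=-90,n=6,g=0,lift=0):
    R,p,o=tool(); print('tq',o['wrist_torque'].round(2),'F',o['force'].round(1),'q',o['qpos'].round(1),o['grip_width'])
    p0=np.array([.6273,-.1564,.1156]);R0=Ro.from_euler('xyz',[-159.9,-.3,-2.1],degrees=True).as_matrix()
    D=Ro.from_matrix(R@R0.T).as_rotvec(degrees=True); c=np.array([.535,-.0565,.045]); print(D.round(1), p.round(4), (Ro.from_rotvec(D,degrees=True).as_matrix()@(p0-c)+c).round(4))
    M=Ro.from_rotvec(np.array([np.cos(np.radians(1.9)),-np.sin(np.radians(1.9)),0])*ax,degrees=True).as_matrix()
    plan(M@(p0-c)+c+[0,0,lift],M@R0,n,g,0)
E
python3 -c "
from h import *
chk1()"
```

```text
time_s: 6.3
tool_pos: [0.6299, -0.0518, 0.1649]
tool_rot: [143.0, -0.2, -2.7]
force: [-0.2, 0.2, -0.9]
grip_width: 0.0152
tq [ 0.58 -0.03  0.11] F [-0.2  0.2 -0.9] q [-56.7  40.6  59.9  96.    2.8  64.7  -6.9] 0.01519459091943683
[-57.    2.4  -0.8] [ 0.6299 -0.0518  0.1649] [ 0.631  -0.0545  0.1645]
[-0.001, -1.067, -0.321, -0.096, 0.002, -0.002, 0.0]
[0.002, -1.031, -0.422, -0.096, 0.002, -0.002, 0.0]
[0.005, -0.986, -0.518, -0.096, 0.002, -0.002, 0.0]
[0.008, -0.932, -0.61, -0.096, 0.002, -0.002, 0.0]
[0.012, -0.87, -0.697, -0.096, 0.002, -0.002, 0.0]
[0.015, -0.799, -0.776, -0.096, 0.002, -0.002, 0.0]
```

```bash
python3 -m creep '[[0,-0.65,-0.3,-0.064,0,0,0],[0,-0.65,-0.33,-0.064,0,0,0],[0,-0.64,-0.37,-0.064,0,0,0],[0,-0.62,-0.42,-0.064,0,0,0],[0,-0.6,-0.46,-0.064,0,0,0]]'
python3 -c "
from h import *
chk1(n=4)"
```

```text
time_s: 6.8
tool_pos: [0.632, -0.0145, 0.1566]
tool_rot: [124.3, -0.1, -2.8]
force: [0.1, -1.1, -1.0]
grip_width: 0.0153
tq [ 1.1  -0.02 -0.04] F [ 0.1 -1.1 -1. ] q [-63.5  53.7  61.8  92.7   9.2  70.1 -16.2] 0.015286666070530338
[-75.7   3.4  -0.9] [ 0.632  -0.0145  0.1566] [ 0.6331 -0.0171  0.1559]
[-0.011, -0.664, -0.314, -0.062, 0.005, -0.002, 0.0]
[-0.008, -0.643, -0.355, -0.062, 0.005, -0.002, 0.0]
[-0.005, -0.62, -0.394, -0.062, 0.005, -0.002, 0.0]
[-0.001, -0.594, -0.432, -0.062, 0.005, -0.002, 0.0]
```

```bash
python3 -m creep '[[0,-0.65,-0.31,-0.062,0.004,0,0],[0,-0.64,-0.35,-0.062,0.004,0,0],[0,-0.62,-0.39,-0.062,0.004,0,0],[0,-0.58,-0.38,-0.058,0.004,0,0],[0,0,0,0,0,0,0]]'
python3 - <<'E'
from h import *
chk1(n=1)
f,P=shot('scene');cv2.imwrite('pics/s3.png',cv2.resize(f[120:270,140:340],None,fx=3.8,fy=3.8,interpolation=cv2.INTER_CUBIC))
np.save('pics/s3.npy',P)
f,P=shot('top');cv2.imwrite('pics/t3.png',f);np.save('pics/t3.npy',P)
h=cv2.cvtColor(f,cv2.COLOR_BGR2HSV)
m=cv2.inRange(h,(105,120,60),(125,255,255))>0
m&=(P[...,2]>.1)&(P[...,0]>.4)&(P[...,1]<.1)&(P[...,1]>-.2)
Q=P[m]; print(len(Q),Q.min(0),Q.max(0),np.median(Q,0))
E
```

```text
time_s: 7.3
tool_pos: [0.6328, 0.0126, 0.1417]
tool_rot: [109.6, -0.1, -2.2]
force: [-0.2, 0.7, 3.4]
grip_width: 0.0154
tq [ 0.39 -0.01 -0.03] F [-0.2  0.7  3.4] q [-66.6  64.6  61.9  89.6  13.5  74.9 -21.7] 0.015366005750500887
[-90.4   3.5  -0.4] [0.6328 0.0126 0.1417] [0.6337 0.0107 0.141 ]
[0.011, 0.064, 0.163, 0.009, 0.01, -0.002, 0.0]
250 [ 0.44019799 -0.05614102  0.10052831] [ 0.63975376 -0.03551831  0.18521202] [ 0.53989096 -0.04620777  0.17513837]
```

View pics/s3.png

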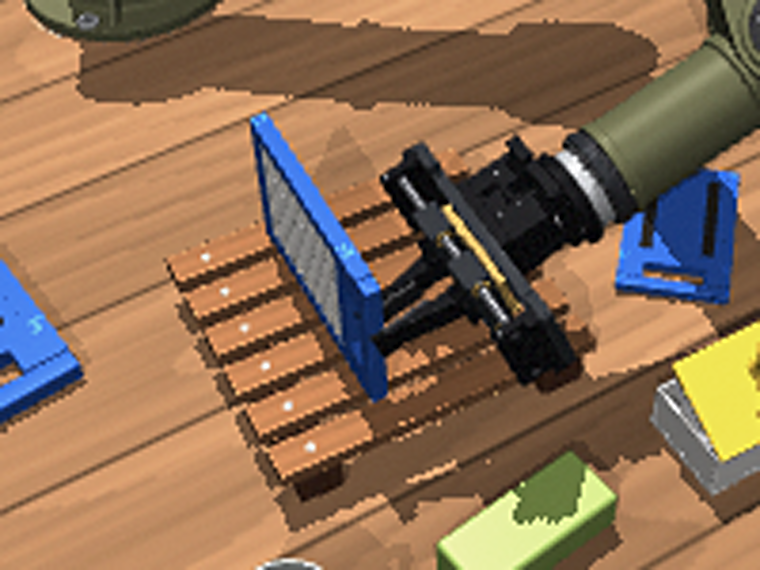

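The board stands upright on its far edge, ribs facing -y (crop (300,270)), held from the +y side. I'll check that it's vertical before letting go.

```bash
python3 - <<'E'
from h import *
P=np.load('pics/s3.npy')
poly=np.array([[268,190],[345,300],[365,370],[285,245]])/3.8+[140,120]
m=np.zeros((384,512),np.uint8); cv2.fillPoly(m,[poly.round().astype(np.int32)],1)
Q=P[(m>0)]; Q=Q[~np.isnan(Q[:,0])]
Q=Q[abs(Q[:,1]+.056)<.03]
for _ in range(3):
    c=Q.mean(0); n=np.linalg.svd(Q-c)[2][2]; r=(Q-c)@n; Q=Q[abs(r)<2.5*r.std()]
n*=-np.sign(n[1]); print(len(Q),c,n.round(4),r.std(),'tilt',np.degrees(np.arcsin(n[2])),'yaw',np.degrees(np.arctan2(n[0],-n[1])))
E
```

```text
217 [ 0.54508086 -0.05506045  0.09760016] [-0.0457 -0.999  -0.0013] 0.0009485159559130542 tilt -0.0770358786770378 yaw -2.6214072380886893
```

Vertical to 0.1° and resting on the slats. I'll ease the grip to 3 N, open a little, and back out along the fingers.

```bash
python3 -m creep '[[0,0,0,0,0,0,0],[0,0,0,0,0,0,0]]' 3 && python3 -m creep '[[0,0,0,0,0,0,0.28],[0,0,0,0,0,0,0.28],[0,0,0,0,0,0,0.28]]'
python3 - <<'E'
from h import *
chk1(n=1,g=.28)
f,P=shot('scene')
poly=np.array([[268,190],[345,300],[365,370],[285,245]])/3.8+[140,120]
m=np.zeros((384,512),np.uint8); cv2.fillPoly(m,[poly.round().astype(np.int32)],1)
Q=P[(m>0)]; Q=Q[~np.isnan(Q[:,0])]; Q=Q[abs(Q[:,1]+.056)<.03]
for _ in range(3):
    c=Q.mean(0); n=np.linalg.svd(Q-c)[2][2]; r=(Q-c)@n; Q=Q[abs(r)<2.5*r.std()]
n*=-np.sign(n[1]); print(len(Q),c,'tilt',np.degrees(np.arcsin(n[2])),'yaw',np.degrees(np.arctan2(n[0],-n[1])))
E
```

```text
time_s: 7.6
tool_pos: [0.6329, 0.0109, 0.1421]
tool_rot: [110.0, -0.2, -2.4]
force: [-0.4, 0.3, 2.1]
grip_width: 0.016
time_s: 7.9
tool_pos: [0.6325, 0.0103, 0.1408]
tool_rot: [110.3, -0.2, -2.5]
force: [-0.1, -0.7, 0.9]
grip_width: 0.0234
tq [1.08 0.03 0.05] F [-0.1 -0.7  0.9] q [-66.3  64.3  61.9  89.6  13.1  74.8 -21.6] 0.02337591667534934
[-89.8   3.7  -0.7] [0.6325 0.0103 0.1408] [0.6339 0.0091 0.1419]
[0.029, 0.076, -0.093, -0.003, 0.015, -0.005, 0.28]
219 [ 0.54572553 -0.05503313  0.09756684] tilt -0.15815608677810342 yaw -2.654927871274313
```

The board stands free. I'll back out and swing over to the -y side.

```bash
python3 -m creep '[[0,0,-1,0,0,0,0.28],[0,0,-2,0,0,0,0.28],[0,0,-2.5,0,0,0,0.28],[0,0,-2.5,0,0,0,0.28],[0,0,-2,0,0,0,0.28]]'
python3 - <<'E'
from h import *
R,p,o=tool(); print(o['qpos'].round(1))
plan([.62,.05,.34],Rt(-2.5,0),9,.28,0)
E
```

```text
time_s: 8.45
tool_pos: [0.6351, 0.1058, 0.1761]
tool_rot: [110.2, -0.0, -2.8]
force: [0.8, 0.8, 0.5]
grip_width: 0.0242
[-68.9  64.1  61.5  81.1  12.1  85.9 -20.8]
[-0.136, 1.926, -0.041, 0.135, 0.0, -0.001, 0.28]
[-0.137, 1.902, -0.3, 0.135, 0.0, -0.001, 0.28]
[-0.138, 1.844, -0.554, 0.135, 0.0, -0.001, 0.28]
[-0.139, 1.753, -0.798, 0.135, 0.0, -0.001, 0.28]
[-0.139, 1.629, -1.027, 0.135, 0.0, -0.001, 0.28]
[-0.14, 1.476, -1.237, 0.135, 0.0, -0.001, 0.28]
[-0.14, 1.295, -1.425, 0.135, 0.0, -0.001, 0.28]
[-0.14, 1.091, -1.587, 0.135, 0.0, -0.001, 0.28]
[-0.14, 0.867, -1.72, 0.135, 0.0, -0.001, 0.28]
```

```bash
python3 -m creep '[[-0.1,1.9,-0.1,0.13,0,0,0.28],[-0.1,1.9,-0.3,0.13,0,0,0.28],[-0.1,1.8,-0.6,0.13,0,0,0.28],[-0.1,1.8,-0.8,0.13,0,0,0.28],[-0.1,1.6,-1,0.13,0,0,0.28],[-0.1,1.5,-1.2,0.13,0,0,0.28],[-0.1,1.3,-1.4,0.13,0,0,0.28],[-0.1,1.1,-1.6,0.13,0,0,0.28],[-0.1,0.9,-1.7,0.13,0,0,0.28]]'
python3 - <<'E'
from h import *
R,p,o=tool(); print(o['qpos'].round(1))
plan([.62,-.27,.33],Rt(-2.5,40),10,.28,0)
E
```

```text
time_s: 9.35
tool_pos: [0.6257, 0.07, 0.3421]
tool_rot: [179.5, 0.2, -1.0]
force: [-0.2, -0.5, -0.6]
grip_width: 0.0238
[-52.3  21.7  57.5  83.4 -17.8  85.    4. ]
[0.001, 3.399, 0.149, 0.071, 0.001, 0.002, 0.28]
[0.009, 3.401, -0.091, 0.071, 0.001, 0.002, 0.28]
[0.018, 3.386, -0.331, 0.071, 0.001, 0.002, 0.28]
[0.027, 3.354, -0.569, 0.071, 0.001, 0.002, 0.28]
[0.036, 3.305, -0.805, 0.071, 0.001, 0.002, 0.28]
[0.045, 3.24, -1.036, 0.071, 0.001, 0.002, 0.28]
[0.054, 3.159, -1.262, 0.071, 0.001, 0.002, 0.28]
[0.063, 3.062, -1.482, 0.071, 0.001, 0.002, 0.28]
[0.073, 2.949, -1.694, 0.071, 0.001, 0.002, 0.28]
[0.082, 2.822, -1.898, 0.071, 0.001, 0.002, 0.28]
```

```bash
python3 -m creep '[[0,3.4,0.1,0.07,0,0,0.28],[0,3.4,-0.1,0.07,0,0,0.28],[0,3.4,-0.3,0.07,0,0,0.28],[0,3.4,-0.6,0.07,0,0,0.28],[0,3.3,-0.8,0.07,0,0,0.28],[0,3.2,-1,0.07,0,0,0.28],[0,3.2,-1.3,0.07,0,0,0.28],[0,3.1,-1.5,0.07,0,0,0.28],[0,3,-1.7,0.07,0,0,0.28],[0,2.8,-1.9,0.07,0,0,0.28]]'
python3 - <<'E'
from h import *
R,p,o=tool(); print(o['qpos'].round(1))
R1=Rt(-2.5,70); plan(np.array([.632,-.049,.125])-R1[:,2]*.13,R1,8,.6)
E
```

```text
time_s: 10.35
tool_pos: [0.6238, -0.2773, 0.3383]
tool_rot: [-138.2, -1.1, 0.1]
force: [1.0, 0.6, 0.6]
grip_width: 0.0244
[ 11.   41.7  45.3  63.3 -57.3 116.3  45.4]
[-0.025, 0.717, 1.897, 0.061, 0.003, 0.005, 0.6]
[-0.027, 0.832, 1.849, 0.061, 0.003, 0.005, 0.6]
[-0.029, 0.944, 1.795, 0.061, 0.003, 0.005, 0.6]
[-0.03, 1.053, 1.733, 0.061, 0.003, 0.005, 0.6]
[-0.03, 1.158, 1.665, 0.061, 0.003, 0.005, 0.6]
[-0.029, 1.258, 1.591, 0.061, 0.003, 0.005, 0.6]
[-0.027, 1.353, 1.511, 0.061, 0.003, 0.005, 0.6]
[-0.025, 1.444, 1.425, 0.061, 0.003, 0.005, 0.6]
```

```bash
python3 -m creep '[[0,0.7,1.9,0.03,0,0,0.3],[0,0.8,1.85,0.03,0,0,0.3],[0,0.9,1.8,0.05,0,0,0.3],[0,1,1.8,0.06,0,0,0.3],[0,1.1,1.7,0.06,0,0,0.3]]'
python3 - <<'E'
from h import *
R,p,o=tool(); print(o['qpos'].round(1))
R1=Rt(-2.5,70); plan(np.array([.632,-.049,.125])-R1[:,2]*.13,R1,4,.3)
E
```

```text
time_s: 10.85
tool_pos: [0.6231, -0.2496, 0.2389]
tool_rot: [-124.6, -1.1, -0.4]
force: [-0.0, -0.2, -0.3]
grip_width: 0.026
[ 14.6  47.4  38.3  70.4 -63.3 115.5  50.4]
[0.008, 0.633, 1.37, 0.064, 0.006, 0.008, 0.3]
[0.005, 0.719, 1.327, 0.064, 0.006, 0.008, 0.3]
[0.004, 0.802, 1.278, 0.064, 0.006, 0.008, 0.3]
[0.004, 0.882, 1.224, 0.064, 0.006, 0.008, 0.3]
```

```bash
python3 -m creep '[[0,0.6,1.3,0.06,0.005,0.008,0.3],[0,0.7,1.3,0.06,0.005,0.008,0.3],[0,0.8,1.2,0.06,0.005,0.008,0.3],[0,0.9,1.2,0.06,0.005,0.008,0.3],[0,0,0,0,0,0,0.3]]'
python3 - <<'E'
from h import *
R,p,o=tool(); print(o['qpos'].round(1))
f,P=shot('wrist'); np.save('pics/w4.npy',P); cv2.imwrite('pics/w4.png',f)
f,P=shot('scene'); np.save('pics/s4.npy',P); cv2.imwrite('pics/s4.png',f)
f,P=shot('top'); np.save('pics/t4.npy',P); cv2.imwrite('pics/t4.png',f)
E
```

```text
time_s: 11.35
tool_pos: [0.6252, -0.2051, 0.1793]
tool_rot: [-109.4, 0.6, -1.5]
force: [-1.2, -0.6, -0.1]
grip_width: 0.0263
[ 19.6  52.2  27.2  74.1 -68.5 116.4  50.3]
```

View pics/w4.png

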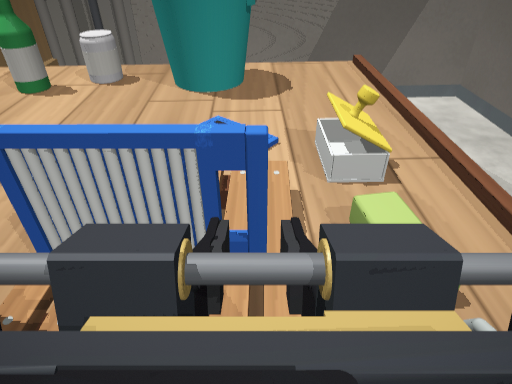

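The wrist view shows the board standing, with the bar at columns 247–268, the slot to its left (222–247), and the fingers straddling the bar around column 256. I'll measure it.

```bash
python3 - <<'E'
from h import *
P=np.load('pics/w4.npy')
R,p,o=tool(); 
for v in (150,170,190,210):
    print(v,[(u,*P[v,u].round(3).tolist()) for u in list(range(214,232,2))+list(range(243,274,2))])
P=np.load('pics/s4.npy')
poly=np.array([[268,190],[345,300],[365,370],[285,245]])/3.8+[140,120]
m=np.zeros((384,512),np.uint8); cv2.fillPoly(m,[poly.round().astype(np.int32)],1)
Q=P[(m>0)]; Q=Q[~np.isnan(Q[:,0])]; Q=Q[abs(Q[:,1]+.056)<.03]
for _ in range(3):
    c=Q.mean(0); n=np.linalg.svd(Q-c)[2][2]; r=(Q-c)@n; Q=Q[abs(r)<2.5*r.std()]
n*=-np.sign(n[1]); print(len(Q),c,'tilt',np.degrees(np.arcsin(n[2])),'yaw',np.degrees(np.arctan2(n[0],-n[1])))
R1=Rt(-2.5,70); plan(np.array([.632,-.049,.122])-R1[:,2]*.04,R1,5,.28,.07)
E
```

```text
150 [(214, 0.599, -0.058, 0.162), (216, 0.601, -0.058, 0.162), (218, 0.602, -0.058, 0.162), (220, 0.603, -0.057, 0.162), (222, 0.605, -0.058, 0.162), (224, 0.606, -0.059, 0.162), (226, 0.608, -0.058, 0.162), (228, 0.609, -0.058, 0.162), (230, 0.611, -0.058, 0.162), (243, 0.62, -0.059, 0.162), (245, 0.621, -0.058, 0.162), (247, 0.622, -0.058, 0.162), (249, 0.624, -0.059, 0.162), (251, 0.625, -0.06, 0.162), (253, 0.626, -0.059, 0.162), (255, 0.628, -0.058, 0.162), (257, 0.629, -0.06, 0.163), (259, 0.631, -0.059, 0.162), (261, 0.632, -0.06, 0.162), (263, 0.633, -0.059, 0.162), (265, 0.635, -0.06, 0.163), (267, 0.636, -0.059, 0.162), (269, 0.657, 0.232, -0.0), (271, 0.66, 0.23, 0.0), (273, 0.664, 0.233, -0.001)]
170 [(214, 0.598, -0.058, 0.146), (216, 0.6, -0.058, 0.146), (218, 0.601, -0.057, 0.145), (220, 0.602, -0.058, 0.146), (222, 0.604, -0.059, 0.146), (224, 0.605, -0.058, 0.146), (226, 0.607, -0.059, 0.146), (228, 0.608, -0.059, 0.146), (230, 0.61, -0.058, 0.145), (243, 0.619, -0.059, 0.146), (245, 0.621, -0.059, 0.146), (247, 0.622, -0.059, 0.146), (249, 0.623, -0.059, 0.146), (25
[... 1387 characters left out ...]
, 0.623, -0.059, 0.109), (251, 0.624, -0.059, 0.109), (253, 0.626, -0.058, 0.108), (255, 0.627, -0.059, 0.108), (257, 0.629, -0.059, 0.108), (259, 0.63, -0.06, 0.109), (261, 0.632, -0.059, 0.108), (263, 0.634, -0.059, 0.108), (265, 0.635, -0.06, 0.109), (267, 0.642, 0.018, 0.046), (269, 0.644, 0.019, 0.045), (271, 0.646, 0.019, 0.045), (273, 0.648, 0.019, 0.045)]
218 [ 0.5458859  -0.05556373  0.09919435] tilt -0.5309840981569806 yaw -2.5869188920144643
[-0.003, 0.084, 1.2, -0.001, 0.003, 0.001, 0.28]
[-0.007, 0.083, 1.2, -0.001, 0.003, 0.001, 0.28]
[-0.011, 0.082, 1.2, -0.001, 0.003, 0.001, 0.28]
[-0.015, 0.081, 1.2, -0.001, 0.003, 0.001, 0.28]
[-0.019, 0.08, 1.2, -0.001, 0.003, 0.001, 0.28]
```

```bash
python3 -m creep '[[0,0.05,1.2,0,0.003,0,0.28],[0,0.05,1.2,0,0.003,0,0.28],[0,0.05,1.2,0,0.003,0,0.28],[0,0.05,1.2,0,0.003,0,0.28],[0,0.05,1,0,0.003,0,0.28],[0,0,0,0,0,0,0.28]]'
python3 - <<'E'
from h import *
R,p,o=tool(); print(o['qpos'].round(1),p+R[:,2]*.07)
R1=Rt(-2.5,70); plan(np.array([.629,-.050,.122]),R1,4,.28,.07)
f,P=shot('wrist'); np.save('pics/w5.npy',P); cv2.imwrite('pics/w5.png',cv2.resize(f[60:300,100:420],None,fx=2,fy=2))
E
```

```text
time_s: 12.1
tool_pos: [0.6296, -0.1477, 0.1648]
tool_rot: [-110.1, -0.6, -2.2]
force: [0.6, -0.1, 0.3]
grip_width: 0.0246
[ 15.1  49.3  26.6  80.9 -69.4 110.8  52.2] [ 0.63236733 -0.08205619  0.1407402 ]
[-0.122, 0.168, 0.91, 0.0, 0.0, 0.003, 0.28]
[-0.122, 0.168, 0.909, 0.0, 0.0, 0.003, 0.28]
[-0.122, 0.169, 0.909, 0.0, 0.0, 0.003, 0.28]
[-0.122, 0.17, 0.909, 0.0, 0.0, 0.003, 0.28]
```

View pics/w5.png

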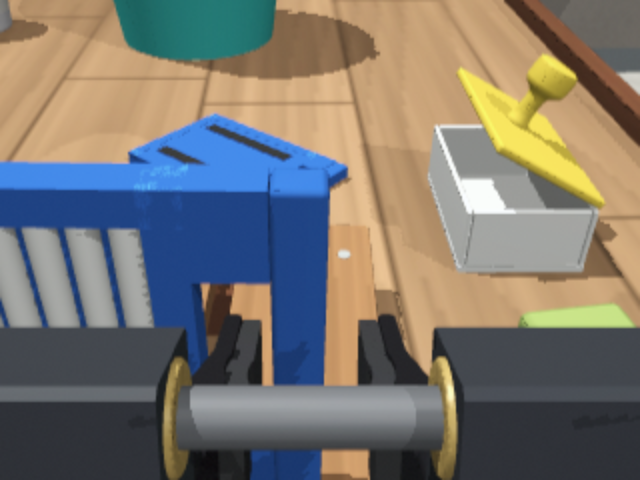

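The bar (272–328) sits about 10 px left of the middle of the fingers (310), so I'll shift about 3 mm in -x and 6 mm down, then insert.

```bash
python3 -m creep '[[-0.17,0.3,0,0,0,0,0.28],[-0.17,0.3,0.3,0,0,0,0.28],[0,0.05,0.8,0,0,0,0.28],[0,0,0.8,0,0,0,0.28],[0,0,0,0,0,0,0.28]]'
python3 - <<'E'
from h import *
R,p,o=tool(); print(p+R[:,2]*.07,o['wrist_torque'],o['force'])
R1=Rt(-2.5,70); plan(np.array([.629,-.050,.122]),R1,2,.28,.07)
f,P=shot('wrist');  cv2.imwrite('pics/w6.png',cv2.resize(f[60:300,100:420],None,fx=2,fy=2))
E
```

```text
time_s: 12.65
tool_pos: [0.6264, -0.1337, 0.1509]
tool_rot: [-110.2, -0.6, -2.4]
force: [0.2, 0.4, 0.2]
grip_width: 0.0239
[ 0.62943056 -0.06811196  0.12668813] [-1.15362998  0.08031366  0.01966413] [0.15753138 0.42200132 0.20383518]
[-0.056, -0.08, 0.929, 0.002, -0.001, 0.005, 0.28]
[-0.056, -0.078, 0.929, 0.002, -0.001, 0.005, 0.28]
```

View pics/w6.png

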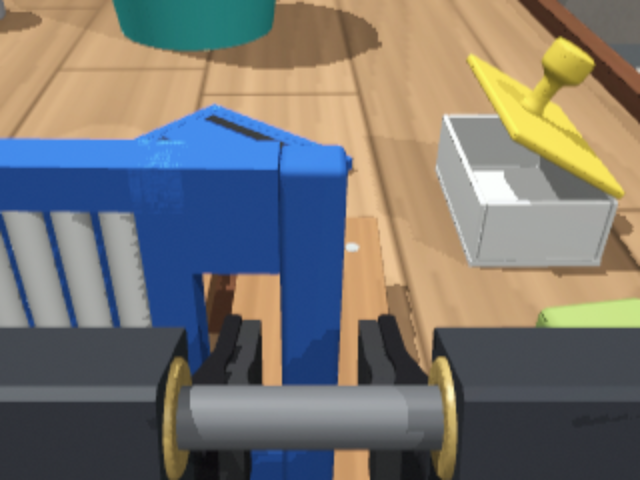

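It is now centred (bar 282–343, fingers about 310). I'll insert 18 mm and close.

```bash
python3 -m creep '[[0,-0.05,0.7,0,0,0,0.28],[0,-0.05,0.7,0,0,0,0.28],[0,0,0.4,0,0,0,0.28],[0,0,0,0,0,0,0.28]]'
python3 - <<'E'
from h import *
R,p,o=tool(); print(p+R[:,2]*.07,o['wrist_torque'],o['force'],o['qpos'].round(1))
R1=Rt(-2.5,70); plan(np.array([.629,-.050,.122]),R1,1,.28,.07)
E
```

```text
time_s: 13.1
tool_pos: [0.6274, -0.1156, 0.1456]
tool_rot: [-110.2, -0.6, -2.4]
force: [-0.3, 0.3, -0.5]
grip_width: 0.0244
[ 0.63045219 -0.04996905  0.1213713 ] [-1.10542849  0.13910522  0.0457277 ] [-0.27002319  0.31571266 -0.46114025] [ 12.8  48.6  26.   84.6 -70.  107.6  53.7]
[-0.129, -0.028, -0.031, 0.004, -0.002, 0.011, 0.28]
```

```bash
python3 -m creep '[[0,0,0,0,0,0,0],[0,0,0,0,0,0,0],[0,0,0,0,0,0,0]]' 10 && python3 -m creep '[[0,0,0,0,0,0,0],[0,0,0,0,0,0,0]]' 60
cat >> h.py <<'E'
P2=np.array([.5,-.042,.045])
def chk2(p0,r0,ang,n,g=0,lift=0,yaw=-2.5):
    R,p,o=tool(); print('tq',o['wrist_torque'].round(2),'F',o['force'].round(1),'q',o['qpos'].round(1),o['grip_width'])
    c=np.array([.545,-.0425,.045]); a=[np.cos(np.radians(yaw)),np.sin(np.radians(yaw)),0]
    R0=Ro.from_euler('xyz',r0,degrees=True).as_matrix()
    D=Ro.from_matrix(R@R0.T).as_rotvec(degrees=True); print(D.round(1),p.round(4),(Ro.from_rotvec(D,degrees=True).as_matrix()@(np.array(p0)-c)+c).round(4))
    M=Ro.from_rotvec(np.array(a)*ang,degrees=True).as_matrix()
    plan(M@(np.array(p0)-c)+c+[0,0,lift],M@R0,n,g,0)
E
python3 - <<'E'
from h import *
R,p,o=tool(); print(p,o['tool_rot'])
chk2(p,o['tool_rot'],-30,8)
f,P=shot('scene')
poly=np.array([[268,190],[345,300],[365,370],[285,245]])/3.8+[140,120]
m=np.zeros((384,512),np.uint8); cv2.fillPoly(m,[poly.round().astype(np.int32)],1)
Q=P[(m>0)]; Q=Q[~np.isnan(Q[:,0])]; Q=Q[abs(Q[:,1]+.056)<.03]
for _ in range(3):
    c=Q.mean(0); n=np.linalg.svd(Q-c)[2][2]; r=(Q-c)@n; Q=Q[abs(r)<2.5*r.std()]
n*=-np.sign(n[1]); print(len(Q),c,'tilt',np.degrees(np.arcsin(n[2])),'yaw',np.degrees(np.arctan2(n[0],-n[1])))
E
```

```text
time_s: 13.4
tool_pos: [0.6275, -0.1156, 0.1457]
tool_rot: [-110.3, -0.6, -2.4]
force: [-0.2, 0.3, 0.0]
grip_width: 0.0158
time_s: 13.6
tool_pos: [0.6275, -0.1158, 0.1457]
tool_rot: [-110.3, -0.6, -2.4]
force: [0.2, 0.1, -0.3]
grip_width: 0.0149
[ 0.62747745 -0.11576942  0.14572261] [-110.25525969   -0.62896358   -2.41236748]
tq [-1.01  0.25 -0.07] F [ 0.2  0.1 -0.3] q [ 12.8  48.6  26.   84.6 -70.  107.6  53.7] 0.014938200361690392
[0. 0. 0.] [ 0.6275 -0.1158  0.1457] [ 0.6275 -0.1158  0.1457]
[0.004, -0.508, 0.608, -0.065, -0.001, -0.0, 0.0]
[0.005, -0.547, 0.573, -0.065, -0.001, -0.0, 0.0]
[0.005, -0.583, 0.536, -0.065, -0.001, -0.0, 0.0]
[0.006, -0.617, 0.497, -0.065, -0.001, -0.0, 0.0]
[0.006, -0.648, 0.456, -0.065, -0.001, -0.0, 0.0]
[0.006, -0.677, 0.412, -0.065, -0.001, -0.0, 0.0]
[0.007, -0.702, 0.367, -0.065, -0.001, -0.0, 0.0]
[0.007, -0.725, 0.32, -0.065, -0.001, -0.0, 0.0]
225 [ 0.55661631 -0.05871138  0.10981999] tilt -3.8034010429864304 yaw -5.425693794706916
```

```bash
python3 - <<'E'
from h import *
planarc([.545,-.0425,.045],[np.cos(np.radians(2.5)),-np.sin(np.radians(2.5)),0],-90,24,0,0.0)
E
```

```text
[0.006, -0.64, 0.481, -0.065, -0.001, -0.0, 0.0]
[0.006, -0.64, 0.481, -0.065, -0.001, -0.0, 0.0]
[0.006, -0.64, 0.481, -0.065, -0.001, -0.0, 0.0]
[0.006, -0.64, 0.481, -0.065, -0.001, -0.0, 0.0]
[0.006, -0.64, 0.481, -0.065, -0.001, -0.0, 0.0]
[0.006, -0.64, 0.481, -0.065, -0.001, -0.0, 0.0]
[0.006, -0.64, 0.481, -0.065, -0.001, -0.0, 0.0]
[0.006, -0.64, 0.481, -0.065, -0.001, -0.0, 0.0]
[0.006, -0.64, 0.481, -0.065, -0.001, -0.0, 0.0]
[0.006, -0.64, 0.481, -0.065, -0.001, -0.0, 0.0]
[0.006, -0.64, 0.481, -0.065, -0.001, -0.0, 0.0]
[0.006, -0.64, 0.481, -0.065, -0.001, -0.0, 0.0]
[0.006, -0.64, 0.481, -0.065, -0.001, -0.0, 0.0]
[0.006, -0.64, 0.481, -0.065, -0.001, -0.0, 0.0]
[0.006, -0.64, 0.481, -0.065, -0.001, -0.0, 0.0]
[0.006, -0.64, 0.481, -0.065, -0.001, -0.0, 0.0]
[0.006, -0.64, 0.481, -0.065, -0.001, -0.0, 0.0]
[0.006, -0.64, 0.481, -0.065, -0.001, -0.0, 0.0]
[0.006, -0.64, 0.481, -0.065, -0.001, -0.0, 0.0]
[0.006, -0.64, 0.481, -0.065, -0.001, -0.0, 0.0]
[0.006, -0.64, 0.481, -0.065, -0.001, -0.0, 0.0]
[0.006, -0.64, 0.481, -0.065, -0.001, -0.0, 0.0]
[0.006, -0.64, 0.481, -0.065, -0.001, -0.0, 0.0]
[0.006, -0.64, 0.481, -0.065, -0.001, -0.0, 0.0]
```

```bash
python3 -m creep '[[0,-0.72,0.45,-0.065,0,0,0],[0,-0.65,0.48,-0.065,0,0,0],[0,-0.64,0.48,-0.065,0,0,0],[0,-0.64,0.48,-0.065,0,0,0],[0,-0.64,0.48,-0.065,0,0,0],[0,-0.64,0.48,-0.065,0,0,0],[0,-0.64,0.48,-0.065,0,0,0],[0,-0.64,0.48,-0.065,0,0,0]]'
python3 - <<'E'
from h import *
chk2([.6275,-.1158,.1457],[-110.25,-.63,-2.41],-60,8)
E
```

```text
time_s: 14.45
tool_pos: [0.6297, -0.0574, 0.1682]
tool_rot: [-140.9, -0.6, -2.8]
force: [-0.4, 0.8, -1.4]
grip_width: 0.0148
tq [-0.86  0.26 -0.05] F [-0.4  0.8 -1.4] q [ -7.7  32.5  36.1  93.2 -54.1  84.9  41.9] 0.014841348414835613
[-30.6   1.4  -0.7] [ 0.6297 -0.0574  0.1682] [ 0.6298 -0.0559  0.1673]
[-0.001, -0.518, 0.623, -0.064, -0.002, -0.002, 0.0]
[0.0, -0.557, 0.589, -0.064, -0.002, -0.002, 0.0]
[0.002, -0.594, 0.552, -0.064, -0.002, -0.002, 0.0]
[0.004, -0.628, 0.513, -0.064, -0.002, -0.002, 0.0]
[0.006, -0.659, 0.471, -0.064, -0.002, -0.002, 0.0]
[0.007, -0.688, 0.428, -0.064, -0.002, -0.002, 0.0]
[0.009, -0.714, 0.383, -0.064, -0.002, -0.002, 0.0]
[0.011, -0.737, 0.337, -0.064, -0.002, -0.002, 0.0]
```

Tracking to within about 1.5 mm with gentle forces. I'll continue.

```bash
python3 -m creep '[[0,-0.64,0.49,-0.065,0,0,0],[0,-0.63,0.49,-0.065,0,0,0],[0,-0.63,0.49,-0.065,0,0,0],[0,-0.63,0.49,-0.065,0,0,0],[0,-0.63,0.49,-0.065,0,0,0],[0,-0.63,0.49,-0.065,0,0,0],[0,-0.63,0.49,-0.065,0,0,0],[0,0,0,0,0,0,0]]'
python3 - <<'E'
from h import *
chk2([.6275,-.1158,.1457],[-110.25,-.63,-2.41],-90,9)
f,P=shot('scene');cv2.imwrite('pics/s7.png',cv2.resize(f[120:270,140:340],None,fx=3.8,fy=3.8,interpolation=cv2.INTER_CUBIC)); np.save('pics/s7.npy',P)
E
```

```text
time_s: 15.25
tool_pos: [0.6321, 0.0031, 0.1595]
tool_rot: [-167.8, -0.7, -2.6]
force: [0.9, 0.1, -1.0]
grip_width: 0.0152
tq [-0.38 -0.14 -0.02] F [ 0.9  0.1 -1. ] q [-30.8  26.3  43.2  96.9 -32.6  67.7  20.7] 0.015158413449546168
[-57.5   2.4  -0.9] [0.6321 0.0031 0.1595] [6.322e-01 3.000e-04 1.585e-01]
[-0.0, -0.452, 0.608, -0.063, -0.002, -0.002, 0.0]
[0.001, -0.49, 0.578, -0.063, -0.002, -0.002, 0.0]
[0.003, -0.525, 0.546, -0.063, -0.002, -0.002, 0.0]
[0.005, -0.558, 0.512, -0.063, -0.002, -0.002, 0.0]
[0.006, -0.589, 0.476, -0.063, -0.002, -0.002, 0.0]
[0.008, -0.618, 0.438, -0.063, -0.002, -0.002, 0.0]
[0.01, -0.644, 0.398, -0.063, -0.002, -0.002, 0.0]
[0.011, -0.668, 0.357, -0.063, -0.002, -0.002, 0.0]
[0.013, -0.689, 0.314, -0.063, -0.002, -0.002, 0.0]
```

View pics/s7.png

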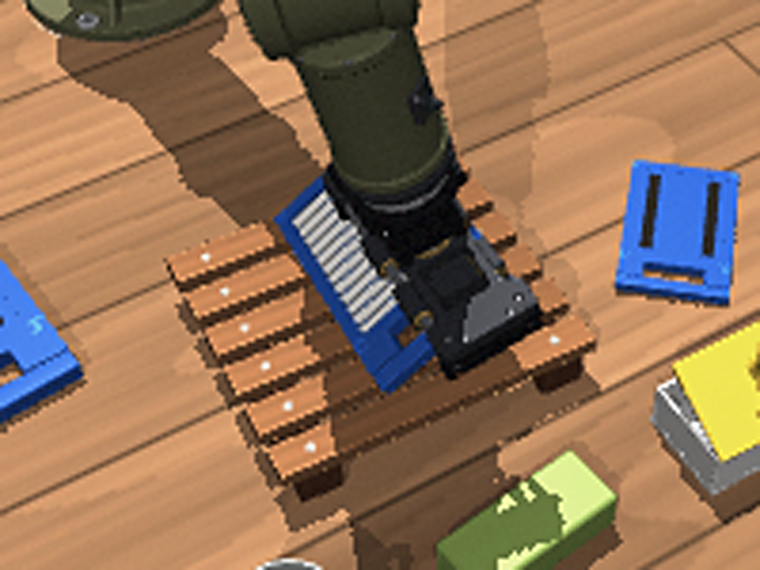

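The board is about 57° past vertical, ribs up, far edge on the slats. I'll go slower for the final lowering.

```bash
python3 -m creep '[[0,-0.48,0.38,-0.05,0,0,0],[0,-0.48,0.38,-0.05,0,0,0],[0,-0.48,0.38,-0.05,0,0,0],[0,-0.48,0.38,-0.05,0,0,0],[0,-0.48,0.38,-0.05,0,0,0],[0,-0.48,0.38,-0.05,0,0,0],[0,-0.46,0.4,-0.05,0,0,0],[0,-0.46,0.4,-0.05,0,0,0]]'
python3 - <<'E'
from h import *
chk2([.6275,-.1158,.1457],[-110.25,-.63,-2.41],-90,4)
E
```

```text
time_s: 16.1
tool_pos: [0.6337, 0.0255, 0.1315]
tool_rot: [169.3, -0.7, -4.4]
force: [0.8, 0.5, -0.4]
grip_width: 0.0152
tq [ 0.29  0.13 -0.18] F [ 0.8  0.5 -0.4] q [-47.5  32.3  50.   96.5 -15.1  62.8   0.4] 0.015169544577165052
[-80.4   4.8  -2.6] [0.6337 0.0255 0.1315] [0.637  0.0375 0.1313]
[-0.03, -0.788, 0.28, -0.041, -0.0, -0.012, 0.0]
[-0.02, -0.8, 0.247, -0.041, -0.0, -0.012, 0.0]
[-0.011, -0.809, 0.214, -0.041, -0.0, -0.012, 0.0]
[-0.001, -0.818, 0.18, -0.041, -0.0, -0.012, 0.0]
```

```bash
python3 - <<'E'
from h import *
c=np.array([.545,-.0545,.045]); a=np.array([np.cos(np.radians(2.5)),-np.sin(np.radians(2.5)),0])
M=Ro.from_rotvec(a*-88,degrees=True).as_matrix(); R0=Ro.from_euler('xyz',[-110.25,-.63,-2.41],degrees=True).as_matrix()
p1=M@(np.array([.6275,-.1278,.1457])-c)+c+[0,0,0]; print(p1); plan(p1,M@R0,4,0,0)
f,P=shot('scene'); np.save('pics/s8.npy',P); cv2.imwrite('pics/s8.png',f)
h=cv2.cvtColor(f,cv2.COLOR_BGR2HSV); m=np.zeros(h.shape[:2],bool); m[150:240,195:310]=1
m&=(((h[...,0]>100)&(h[...,0]<128)&(h[...,1]>100))|((h[...,1]<60)&(h[...,2]>130)))&(P[...,2]>.04)&(P[...,2]<.11)&(P[...,1]<.13)
Q=P[m]
for _ in range(6):
    c=np.median(Q,0); n=np.linalg.svd(Q-Q.mean(0))[2][2]; r=(Q-Q.mean(0))@n; Q=Q[abs(r)<2*r.std()]
n*=np.sign(n[2]); print(len(Q),n,r.std(),Q.mean(0),'tilt x',np.degrees(np.arctan2(n[1],n[2])),'tilt y',np.degrees(np.arctan2(n[0],n[2])),Q.min(0),Q.max(0))
E
```

```text
[0.63482109 0.03988044 0.1181036 ]
[-0.003, -0.417, 0.263, -0.033, -0.0, -0.012, 0.0]
[0.002, -0.426, 0.249, -0.033, -0.0, -0.012, 0.0]
[0.007, -0.434, 0.235, -0.033, -0.0, -0.012, 0.0]
[0.012, -0.441, 0.221, -0.033, -0.0, -0.012, 0.0]
1125 [-0.02000651 -0.14135852  0.98975629] 0.0017610646258011157 [ 0.5370608  -0.01815211  0.06394832] tilt x -8.128103536234978 tilt y -1.1579948143811496 [ 0.43576524 -0.11617273  0.04684777] [0.64982892 0.07599048 0.07906686]
```

The plane fit says the board is 8° from flat, consistent with the tool. I'll do the last gentle rows.

```bash
python3 -m creep '[[0,-0.35,0.24,-0.03,0,-0.01,0],[0,-0.36,0.23,-0.03,0,-0.01,0],[0,-0.36,0.22,-0.03,0,-0.01,0],[0,-0.36,0.2,-0.03,0,-0.01,0],[0,0,0,0,0,0,0]]'
cat > fit.py <<'E'
from h import *
R,p,o=tool(); print(o['time_s'],'F',o['force'].round(1),'tq',o['wrist_torque'].round(2),'q',o['qpos'].round(1))
f,P=shot('scene')
h=cv2.cvtColor(f,cv2.COLOR_BGR2HSV); m=np.zeros(h.shape[:2],bool); m[150:240,195:310]=1
m&=(((h[...,0]>100)&(h[...,0]<128)&(h[...,1]>100))|((h[...,1]<60)&(h[...,2]>130)))&(P[...,2]>.04)&(P[...,2]<.11)&(P[...,1]<.13)
Q=P[m]
for _ in range(6):
    n=np.linalg.svd(Q-Q.mean(0))[2][2]; r=(Q-Q.mean(0))@n; Q=Q[abs(r)<2*r.std()]
n*=np.sign(n[2]); print(len(Q),r.std(),Q.mean(0),'tilt x',np.degrees(np.arctan2(n[1],n[2])),'tilt y',np.degrees(np.arctan2(n[0],n[2])),Q.min(0),Q.max(0))
E
python3 fit.py
```

```text
time_s: 16.65
tool_pos: [0.6337, 0.0374, 0.1176]
tool_rot: [161.9, 0.2, -2.2]
force: [-0.4, 2.4, 1.1]
grip_width: 0.0152
16.65 F [-0.4  2.4  1.1] tq [ 0.23  0.12 -0.16] q [-51.6  36.2  51.   95.7 -10.6  63.   -2.9]
1243 0.0017563012931292405 [ 0.53715381 -0.01210491  0.0580511 ] tilt x -0.024315958414761994 tilt y -0.11567983481247286 [ 0.43722008 -0.06316602  0.05439501] [0.64961857 0.07450427 0.06173702]
```

Flat, z = 0.058 to 0.059 as it should be. I'll ease the grip, open, and withdraw.

```bash
python3 -m creep '[[0,0,0,0,0,0,0],[0,0,0,0,0,0,0]]' 3 && python3 -m creep '[[0,0,0,0,0,0,0.28],[0,0,0,0,0,0,0.28],[0,0,0,0,0,0,0.28],[0,0,-0.8,0,0,0,0.28],[0,0,-1.5,0,0,0,0.28],[0,0,-3,0,0,0,0.28],[0,0,-4,0,0,0,0.28],[0,0,-4,0,0,0,0.28],[0,0,-4,0,0,0,0.28],[0,-3,-3,0,0,0,0.28],[0,-4,-2,0,0,0,0.28],[0,-4,-2,0,0,0,0.28],[0,-4,-1,0,0,0,0.28],[0,-4,0,0,0,0,0.28]]'
cat > fin.py <<'E'
from h import *
f,P=shot('top'); cv2.imwrite('pics/fin_top.png',cv2.resize(f[100:300,130:430],None,fx=2.6,fy=2.6,interpolation=cv2.INTER_CUBIC)); np.save('pics/fin.npy',P)
h=cv2.cvtColor(f,cv2.COLOR_BGR2HSV)
m=(cv2.inRange(h,(105,120,60),(125,255,255))>0)&(abs(P[...,2]-.059)<.008)&(P[...,0]>.4)&(P[...,1]<.13)&(P[...,1]>-.2)
r=cv2.minAreaRect((P[m][:,:2]*1000).astype(np.float32)); print('board',r); print(cv2.boxPoints(r).round(1))
z=P[...,2]; s=(abs(z-.045)<.005)&(P[...,0]>.4)&(P[...,0]<.7)&(P[...,1]>-.17)&(P[...,1]<.16)
for xs in (.45,.5,.55,.6,.65):
    k=s&(abs(P[...,0]-xs)<.02); print(xs,'y',np.percentile(P[k][:,1],[1,99]).round(3))
for ys in (-.12,-.08,.1,.12):
    k=s&(abs(P[...,1]-ys)<.012); print(ys,'x',np.percentile(P[k][:,0],[1,99]).round(3))
Q=P[s]; r=cv2.minAreaRect((Q[:,:2]*1000).astype(np.float32)); print('stand',r); print(cv2.boxPoints(r).round(1))
E
python3 fin.py; python3 fit.py
```

```text
time_s: 16.9
tool_pos: [0.634, 0.0363, 0.1179]
tool_rot: [162.0, 0.1, -2.3]
force: [0.3, 1.0, -1.7]
grip_width: 0.0159
time_s: 18.3
tool_pos: [0.6481, 0.2941, 0.3285]
tool_rot: [162.4, -0.9, -3.2]
force: [0.0, 0.1, -0.2]
grip_width: 0.0248
board ((542.3567504882812, 9.022777557373047), (129.62039184570312, 199.54786682128906), 86.97013092041016)
[[439.3 -50.4]
 [638.6 -61. ]
 [645.4  68.5]
 [446.1  79. ]]
0.45 y [-0.133  0.133]
0.5 y [-0.135  0.13 ]
0.55 y [-0.14   0.128]
0.6 y [-0.141  0.125]
0.65 y [-0.144  0.12 ]
-0.12 x [0.427 0.662]
-0.08 x [0.428 0.665]
0.1 x [0.437 0.673]
0.12 x [0.437 0.676]
stand ((550.3425903320312, -6.1819305419921875), (269.88934326171875, 240.13839721679688), 86.9949722290039)
[[ 423.4 -134.6]
 [ 663.2 -147.2]
 [ 677.3  122.3]
 [ 437.5  134.9]]
18.35 F [-3.7  6.1 -2.3] tq [ 0.79  0.31 -0.05] q [-61.5  38.9  50.9  64.3 -12.6  94.1 -19.4]
1624 0.001617398338942849 [0.54468262 0.00403343 0.05760723] tilt x 0.16496494671530046 tilt y -0.20550560457013411 [ 0.43828733 -0.0637309   0.05409015] [0.64335228 0.07511864 0.06117573]
```

The board lies at yaw -3.0°, as does the stand (-3.0°), with at least 10 mm of stand on every side. I'll let the arm settle, take one last look, and compare the other items with the start.

```bash
python3 -m creep '[[0,0,0,0,0,0,0.28],[0,0,0,0,0,0,0.28],[0,0,0,0,0,0,0.28]]'; python3 fin.py | head -1
python3 - <<'E'
import numpy as np
A=np.load('pics/top.npy');B=np.load('pics/fin.npy')
for nm,(a,b,c,d) in dict(soapbar=(118,140,240,280),mug=(112,145,290,328),box=(112,142,184,226),brush=(150,205,368,410)).items():
    q=[]
    for P in(A,B):
        k=P[a:b,c:d].reshape(-1,3);k=k[k[:,2]>.015];q.append(k.mean(0))
    print(nm,((q[1]-q[0])*1000).round(1))
E
```

```text
time_s: 18.7
tool_pos: [0.6459, 0.3003, 0.326]
tool_rot: [162.4, -0.7, -2.6]
force: [0.1, 0.1, 0.5]
grip_width: 0.0246
board ((542.4503784179688, 9.206268310546875), (129.41578674316406, 200.41392517089844), 87.02914428710938)
soapbar [ 0.3  0.  -0.5]
mug [ 0.1 -0.3 -1.3]
box [ 0.  -0.2  0.6]
brush [-0.1  0.2 -0.1]
```

View pics/fin_top.png

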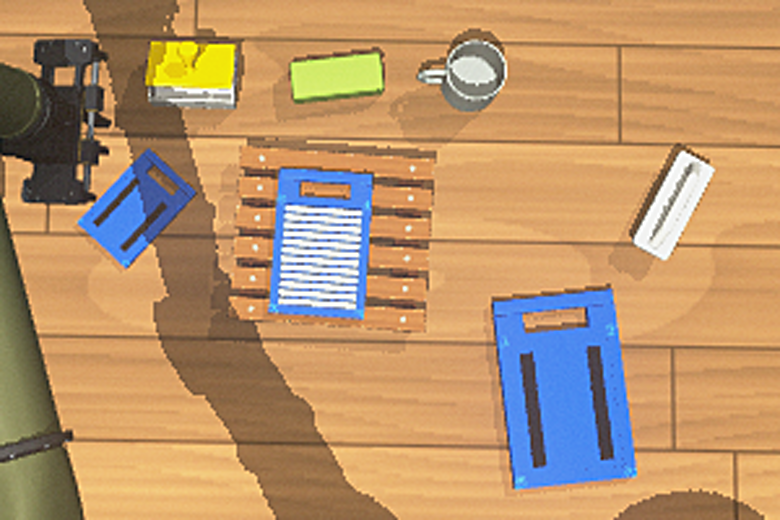

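The board (crop (320,243)) lies ribs up, wholly on the stand and square to the slats. The gripper is clear and the other items haven't moved. I'm handing in.

```bash
python3 -c "
from cell import order
print(order.sign_off())"
```

```text
the job is handed in; nothing more can be done
None
```

The middle-sized washboard is turned over and lies ribs up, flat and wholly on the stand. I handed the job in at about 19 s of the 48 s allowed. I gripped the end bar through the hand slot and rolled the board up on its far edge. I let it stand there, regripped the same bar from the rib side and eased it down flat.

**Last checks:**
- **Flatness:** within about 0.2°.
- **Square across the slats:** the board and the stand both lie at -3.0° yaw.
- **On the stand:** about 10 mm or more of stand shows on every side.
- **Other items:** the soap bar, mug, soap box and brush moved 1.3 mm or less, which is within camera noise. I never went near the pail, but I didn't measure it afterwards.
- **Forces:** readings after each move stayed at a few newtons while I handled the board. I did not watch them during the moves.

**What disagreed:**
- During the last lowering the arm fell about 12 mm short in y, so the board settled that much nearer -y than planned. It still landed well inside the stand.
- I viewed 13 pictures, three over the budget of 10.

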